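# Open the battery bay of the backup power unit

## Robot

A 6-joint arm with a two-finger parallel gripper is mounted at the origin on the work surface. World frame = base frame: x ahead of the robot, y to its left, z up, the work surface at z = 0. Lengths are in m, angles in rad, forces in N, time in s.
With the tool pointing down it reaches from about 0.25 to 0.725 m from the base axis. Payload 4 kg.
Tool frame: the origin (TCP) lies on the centre line of the jaws, within the pads' length; the fingertips stand 14 mm ahead of it and the grasp point (between the pads) lies 5 mm behind it; z points along the fingers, y is the line along which they close (so a half turn about z gives the same grasp; the last joint's range is limited). The gripper opens to 85 mm and grips with 20 to 120 N. Pads are 22 mm wide; open, the fingers measure 114 mm over their backs; the gripper's body (76 mm by 85 mm) begins 54 mm behind the grasp point. The pads swing forward as they close: fully open they stand 13 mm farther back than shut.
Start: joints at [1.124, 0.241, 0.005, 1.335, 0, 1.571], TCP at [0.216, 0.451, 0.245] pointing down, gripper open.
Joint ranges: [-2.72, 2.72], [-1.05, 1.87], [-1.09, 1.28], [-1.99, 2.15], [-1.42, 1.44], [-3.14, 3.14]. Speed limits (rad/s): [2.79, 2.79, 3.14, 3.14, 3.14, 3.14].

## Interface

Orientations are given as a rotation vector (axis times angle).
In Python, from bench import env gives the robot as it stands.
- The arm moves only by the tool jog_arm, never from a script. Its argument "steps" is one flat list of numbers, 7 for each row, row after row: the turn, a rotation vector about the tool's x, y, z in degrees, then the shift along the tool's x, y, z in mm, then the closure, from 0 (fully open) to 1 (shut). In form: [ax, ay, az, x, y, z, hand, ax, ay, az, x, y, z, hand, ...]. A call has 1 to 5 rows; each row is the pose to reach, as a shift and turn from the pose commanded when the call began, along the tool's axes at that moment; what a row does not reach only later rows make up. A row lasts 1/8 s, in which the tool goes at most 62.5 mm and 10.7 degrees, less where a joint would pass 70% of its speed; a pose out of reach is approached as far as the arm can. A call with a gripper value outside its range is refused whole. The fingers move at their own pace and stop on an object; the grip force is fixed at half the most. Time passes only in rows, so rows that repeat a pose let the fingers close. It gives the time, the measured TCP pose, the force, the opening and the grip force at its end, in the units of the state.
- env.sense(): the state, without advancing time (a new reading comes with each control period).
- env.capture(name): name is "scene" or "top" or "wrist"; returns a dict with "color" (420x560x3 uint8, red, green, blue), "fovy" (degrees; the focal length in pixels is half the picture's height over the tangent of half this angle, whatever the lens; pixels are square), "cx", "cy" (the principal point, pixels), "distortion" ([k1, k2, p1, p2, k3] as OpenCV has them; the pictures are not rectified), "R" (3x3) and "t" (3): a world point X has camera coordinates R X + t; the wrist camera has in their place "T_tool_cam" (4x4, takes a point from camera to tool coordinates, whose origin is the TCP and whose axes are the flange's). Camera axes: x right, y down, z forward; pixel columns grow to the right and rows downward; lengths in m; the calibration is good to about 2 mm. A picture is of the moment at which its call begins: read the wrist's pose just before it. There is no depth.
- env.hand_in(): hands the job in; it is judged then, once.
Trained networks look in a picture, given as the dict that the camera call returned (one of the last four; its "shot" number tells which), for a name from the list of things; names that differ only in an ending like _2 or _b are one class to them, and where a whole thing is asked for, a point or a joint stands for the part that bears it (a point fixed in the world has none). Each returns a list of dicts, best first, with "confidence" (0 to 1); they miss things now and then, are a little off and sometimes report something else, mostly with a low value. They report only what shows in the picture. A call takes as long as a camera call. They do not tell look-alikes from the thing itself.
- env.find_in(query, picture): "uv" ([column, row] in pixels, amid what is visible of it).
- env.masks_of(query, picture): "region" (420x560 bool, what is visible of it) and "uv" ([column, row] in pixels, amid what is visible of it).
- env.pinpoint(query, picture): "uv" ([column, row] in pixels: a listed point, or the origin of a listed thing).
The state is a dict: "time_s": time; "q": joint angles; "joint_velocities": joint speeds; "tau": joint torques, N m; "tcp_pos": TCP position; "ee_rot": TCP orientation; "contact_force": force on the tool from outside, world axes, zero at the start; "torque": the same for the moment, N m; "gripper_width": finger opening in m; "finger_force": force on a finger pad.
Only numpy, scipy, OpenCV 4.12 (cv2) and the standard library are available. Lean on these libraries where they do the work, as an engineer would, in place of code of your own. Each camera call takes 0.05 s, during which the arm holds its last target. There are 200 camera calls.

## Task

Take the battery cover off the backup power unit: squeeze its release tab fully in towards the rib, keep it squeezed and swing that end of the cover up about its tongues, then draw the tongues out of the frame, gently, never wrenching the cover against its frame, which would crack. Put the cover down, right side up, in the open part of the metal tray (set it down, do not drop it), let it go, and leave everything else where it is.

Things in the scene. Friction and masses are not known exactly. Their poses are not given: they have to be found in the camera images.
- unit: Backup power unit, a charcoal plastic box 260 (x) x 200 (y) x 100 (z) mm standing on the desk, fixed. Origin: centre of its underside; z up. In its roof is the battery bay, closed by the cover; beside it (y = +65 mm) a stapler lies on the roof along x. Its roof is 4 mm thick and overhangs the hollow bay at both x ends; ledges under the long sides carry the cover flush with the roof.
- bay (a point): Point of the unit (x 0, y -25, z 96 mm in its frame) where the cover's origin sits when the cover is home; the cover's axes are then parallel to the unit's. The opening is 124 (x) x 84 (y) mm: 2 mm of play all round the cover. The plastic cracks if the cover is pushed, pulled or prised against its frame with more than 40 N.
- cover: Loose mid-grey battery cover, 98 to 196 g: plate 120 (x) x 80 (y) x 4 mm, origin at the centre of the plate's underside, z up. Tongues at the -x end, release tab at the +x end, where two feet also reach 20 mm below the plate: swing that end up 0.2 rad or more (0.35 is comfortable) before drawing the cover out along its own +x. On a flat floor it rests tab end 0.11 rad up, origin 12 mm high.
- tab (a joint): Release tab of the cover, travel in m: 0 = sprung out (hook latched 5 mm under the roof's rim), 0.009 = fully in, towards -x of the cover. With the cover's play it frees surely only from 0.007 on. Spring: 5.5 N to start, 13.5 N fully in; it springs back when let go.
- tab_face (a point): On the tab's outer face, cover frame x 52, y 0, z 20 mm at joint 0; moves with the tab, an upright plate 30 mm wide (y), 6 mm thick, its top 32 mm above the cover's origin. Pinch tab and rib together from above: 40 mm over their outer faces at rest, 31 mm with the tab fully in, when the middle of the pinch is at x = 27.5 mm of the cover.
- rib_face (a point): On the outer face (away from the tab) of the cover's fixed upright grip rib: cover frame x 12, y 0, z 20 mm. The rib is 6 mm thick (x 12 to 18), 40 mm wide in y, its top 32 mm above the cover's origin.
- tongues (a point): Middle of the cover's two tongues (each 20 mm wide, 3.5 mm thick): cover frame x -66, y 0, z -3 mm. They reach from the plate to x = -74, tops 1.5 mm below the plate's underside; home, they lie 12 mm under the roof's rim (edge at x = -62), free space below, so the cover swings up about the cover's y axis near x = -58, z = 0.
- tray: Fixed dark steel open tray 260 (x) x 200 (y) x 30 (z) mm, walls and floor 5 mm thick; origin at the centre of its underside, z up. A wooden eraser block lies in it along the +y wall, near y = +67 mm; the cover goes in the free part, its centre near y = -25 mm.
- eraser: The wooden eraser block in the tray, 120 x 40 x 26 mm; origin at the centre of its underside. Leave it.
- stapler: The stapler on the unit's roof, 130 x 36 x 36 mm; origin at the centre of its underside. Leave it.
- mug: White mug on the desk, 80 mm wide, 95 mm tall; origin at the centre of its underside. Leave it.
- handheld: Black handheld terminal lying on the desk, 170 x 76 x 30 mm; origin at the centre of its underside. Leave it.
Not all that is in view belongs to the job. Of the things that look like the cover, the smaller one is meant.

How it is judged:
By the outcome, as a careful person would: the job done as asked, in the order asked, and still so for the second after the job is handed in, with the robot touching nothing.
It also fails if it takes over 42 s, if anything falls off the work surface, if the arm or the gripper's body presses on something with over 40 N, if the wrist force passes 120 N, or if a joint passes its speed limit or range.

## Working session

There is one attempt and no reset: what is moved stays moved. The work goes in short steps, Python scripts to look and compute and a tool call to move; the robot and the scene stay as the last step left them, time stands still between calls to the robot, and variables do not carry over. Pictures are saved under pics/ and viewed, at most 10 in all, crops included, and the job is handed in when it is done.

Besides the shell and the picture viewer there is one more tool, called after "Emit:" as a command line: name --argument value ..., lists and objects as JSON in quotes. jog_arm: Moves the arm, as the interface text tells. Its arguments: {"type":"object","properties":{"steps":{"type":"array"}},"required":["steps"]}

```bash
ls; mkdir -p pics
cat > h.py <<'E'
import numpy as np, cv2
from scipy.spatial.transform import Rotation as Ro
from bench import env
def K(p):
    f=210/np.tan(np.radians(p["fovy"])/2); return np.array([[f,0,p["cx"]],[0,f,p["cy"]],[0,0,1.]])
def save(p,n): cv2.imwrite("pics/"+n,p["color"][:,:,::-1])
def ext(p,s=None):
    if "R" in p: return np.array(p["R"]),np.array(p["t"])
    T=np.eye(4);T[:3,:3]=Ro.from_rotvec(s["ee_rot"]).as_matrix();T[:3,3]=s["tcp_pos"]
    C=np.linalg.inv(T@np.array(p["T_tool_cam"])); return C[:3,:3],C[:3,3]
def onz(p,uv,z,s=None):
    R,t=ext(p,s)
    n=cv2.undistortPoints(np.array([[uv]],float),K(p),np.array(p["distortion"],float))[0,0]
    d=R.T@np.array([n[0],n[1],1]); c=-R.T@t
    return c+d*(z-c[2])/d[2]
def proj(p,X,s=None):
    R,t=ext(p,s); return cv2.projectPoints(np.atleast_2d(X).astype(float),cv2.Rodrigues(R)[0],t,K(p),np.array(p["distortion"],float))[0][:,0]
E
cat > a.py <<'E'
from h import *
Z=dict(unit=0,cover=.096,tab_face=.116,rib_face=.116,bay=.096,tongues=.093,tray=0,eraser=.005,stapler=.1,mug=0,handheld=0)
s=env.sense();print(s)
for c in("top","scene"):
    p=env.capture(c);save(p,c+"1.png")
    for q in Z:
        for d in env.pinpoint(q,p)[:3]: print(c,q,np.round(d["uv"],1),round(d["confidence"],2),onz(p,d["uv"],Z[q]).round(4))
E
python3 a.py
```

```text
pics
{'time_s': 0.0, 'q': array([1.12400203e+00, 2.41461645e-01, 3.72999583e-03, 1.33520831e+00,
       1.54156658e-05, 1.57077765e+00]), 'joint_velocities': array([1.99238040e-03, 6.51944912e-04, 9.84512668e-05, 1.42664978e-03,
       1.37664901e-03, 1.08235398e-03]), 'tau': array([-3.47027026e-04, -3.72317398e+01,  2.52408224e+01,  1.71207252e-02,
       -8.06801495e-05,  3.13012720e-06]), 'tcp_pos': array([0.21577359, 0.45037611, 0.24439083]), 'ee_rot': array([-0.69586232, -3.06305257,  0.00327766]), 'contact_force': array([0.27132655, 1.32623739, 0.3873521 ]), 'torque': array([-0.00124636, -0.01385676, -0.02168603]), 'finger_force': 0.0, 'gripper_width': 0.08540374280423002}
top unit [327.4 180.3] 0.71 [ 0.4981 -0.1958  0.    ]
top unit [343.2 172.5] 0.67 [ 0.5275 -0.2518  0.    ]
top cover [341.6 171.3] 0.75 [ 0.5156 -0.2332  0.096 ]
top cover [352.4 272. ] 0.64 [ 0.1789 -0.2726  0.096 ]
top tab_face [347.4 288.2] 0.6 [ 0.1266 -0.2535  0.116 ]
top tab_face [334.5 156. ] 0.49 [ 0.5634 -0.2061  0.116 ]
top rib_face [339.4 169.4] 0.83 [ 0.5185 -0.2231  0.116 ]
top rib_face [354.  2
[... 1127 characters left out ...]
.2021  0.116 ]
scene rib_face [251.8 235.8] 0.89 [ 0.52   -0.2169  0.116 ]
scene rib_face [181.3 211.5] 0.68 [ 0.2572 -0.3157  0.116 ]
scene bay [248.9 239. ] 0.77 [ 0.5055 -0.2185  0.096 ]
scene bay [251.1 241.3] 0.71 [ 0.5192 -0.2202  0.096 ]
scene tongues [192.8 239.7] 0.94 [ 0.3901 -0.3513  0.093 ]
scene tongues [232.8 233.8] 0.55 [ 0.4471 -0.239   0.093 ]
scene tongues [252.5 235.3] 0.54 [ 0.4944 -0.1965  0.093 ]
scene tray [353.8 215.6] 0.79 [0.5469 0.2336 0.    ]
scene eraser [361.7 207.4] 0.81 [0.5346 0.2929 0.005 ]
scene stapler [271.9 227.6] 0.96 [ 0.5104 -0.1305  0.1   ]
scene mug [394.4 194.9] 0.81 [0.5578 0.4707 0.    ]
scene handheld [177.3 317.6] 0.78 [ 0.5587 -0.5131  0.    ]
```

```bash
python3 -c "
import cv2
a=cv2.imread('pics/top1.png');b=cv2.imread('pics/scene1.png')
c=cv2.resize(a[100:320,100:460],None,fx=2.2,fy=2.2,interpolation=cv2.INTER_CUBIC);cv2.imwrite('pics/c1.png',c)
c=cv2.resize(b[180:340,140:400],None,fx=3,fy=3,interpolation=cv2.INTER_CUBIC);cv2.imwrite('pics/c2.png',c)"
```

```text
(no output)
```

View pics/c1.png

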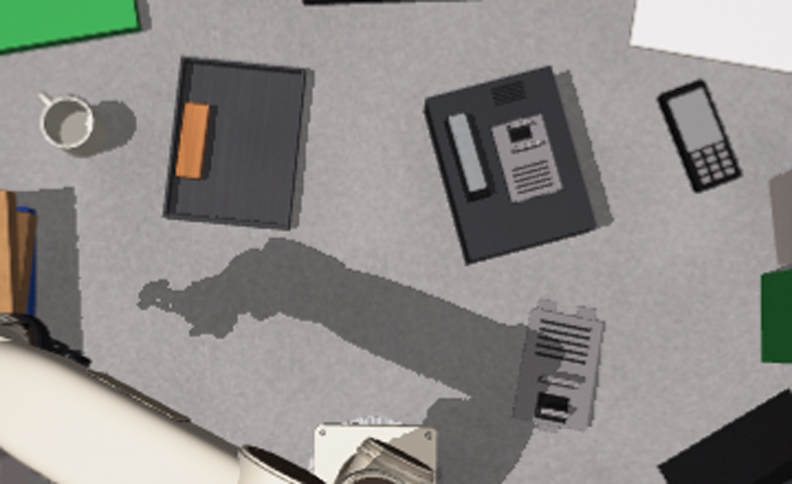

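View pics/c2.png

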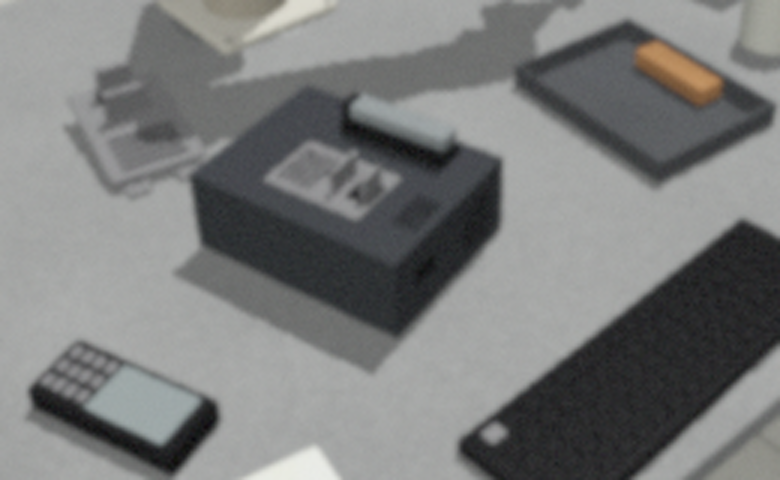

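Look-alikes for the cover: the grey one in the unit's roof (top 341,171; scene 250,241) and a bigger loose one on the desk (top 352,272; scene 183,222). The smaller one, in the roof bay, is meant. Its tongues point towards the robot and its tab is at the far end. I'll check it in a close wrist view.

```bash
cat >> h.py <<'E'
def Rt(yaw,tilt=0,flip=1):
    # tool pose for cover yaw; tool y = flip*cover x; tilt lifts cover's +x end
    cx=np.array([np.cos(yaw),np.sin(yaw),0]);cy=np.array([-np.sin(yaw),np.cos(yaw),0]);z=np.array([0,0,-1.])
    y=flip*cx; M=np.c_[np.cross(y,z),y,z]
    return Ro.from_rotvec(-tilt*cy).as_matrix()@M
def delta(pos,R,s=None):
    s=s or env.sense();A=Ro.from_rotvec(s["ee_rot"]).as_matrix()
    return np.round(np.degrees(Ro.from_matrix(A.T@R).as_rotvec()),2),np.round(1000*A.T@(np.array(pos)-s["tcp_pos"]),1)
E
python3 - <<'E'
from h import *
s=env.sense();print(Ro.from_rotvec(s["ee_rot"]).as_matrix().round(3))
p=env.capture("wrist");print(np.array(p["T_tool_cam"]).round(3),p["fovy"],p["cx"],p["cy"])
p=env.capture("top")
m=env.masks_of("unit",p)[0];ys,xs=np.nonzero(m["region"])
print(m["confidence"],cv2.minAreaRect(np.c_[xs,ys].astype(np.float32)))
for f in(1,-1): print(f,delta([.5426,-.221,.25],Rt(.26,0,f)))
E
```

```text
[[-0.902  0.432 -0.   ]
 [ 0.432  0.902 -0.   ]
 [-0.    -0.    -1.   ]]
[[ 0.    -0.959 -0.283  0.072]
 [ 1.     0.     0.    -0.   ]
 [-0.    -0.283  0.959 -0.128]
 [ 0.     0.     0.     1.   ]] 59.45244496948099 272.36010076793474 207.31676234422983Traceback (most recent call last):
  File "<stdin>", line 5, in <module>
IndexError: list index out of range
```

Emit:
jog_arm --steps '[0,0,10,-48,-38,-1,0,0,0,20,-96,-76,-2,0,0,0,30,-144,-114,-3,0,0,0,40,-192,-152,-4,0,0,0,49.5,-240,-190,-5,0]'

```text
time_s: 1.98
tcp_pos: [0.351, 0.1742, 0.2506]
ee_rot: [1.92, 2.485, 0.002]
contact_force: [0.2, -0.3, 0.2]
gripper_width: 0.0853
finger_force: 0.0
```

Run:
```python
from h import *
s=env.sense();print(s["tcp_pos"],s["q"].round(2),delta([.5426,-.221,.25],Rt(.26,0,1)))
```

```text
[0.35104806 0.17421005 0.25064724] [ 0.46  0.02 -0.24  1.31 -0.    1.78] (array([ 0.08, -0.01, -0.28]), array([-430.8,   85.6,    0.7]))
```

Emit:
jog_arm --steps '[0,0,0,-61,12,0,0,0,0,0,-122,24,0,0,0,0,0,-183,36,0,0,0,0,0,-244,48,0,0,0,0,0,-305,60,0,0]'

```text
time_s: 2.6
tcp_pos: [0.4875, -0.1055, 0.2505]
ee_rot: [1.915, 2.49, 0.001]
contact_force: [0.3, 1.8, 0.3]
gripper_width: 0.0854
finger_force: 0.0
```

Emit:
jog_arm --steps '[0,0,0,-60,13,0,0,0,0,0,-126,26,1,0,0,0,0,-126,26,1,0]'

```text
time_s: 2.98
tcp_pos: [0.5451, -0.2222, 0.2474]
ee_rot: [-1.92, -2.485, 0.001]
contact_force: [-0.5, 0.8, -0.3]
gripper_width: 0.0856
finger_force: 0.0
```

```bash
cat > w.py <<'E'
import sys
from h import *
n=sys.argv[1]; s=env.sense(); p=env.capture("wrist"); save(p,n)
print(s["time_s"],s["tcp_pos"],s["ee_rot"])
Z=dict(cover=.096,tab_face=.116,rib_face=.116,tongues=.093,stapler=.1)
for q in Z:
    for d in env.pinpoint(q,p)[:2]: print(q,np.round(d["uv"],1),round(d["confidence"],2),onz(p,d["uv"],Z[q],s).round(4))
# overlay of the model at guess
E
python3 w.py w1.png
```

```text
2.975 [ 0.54506431 -0.22219822  0.24743422] [-1.91994050e+00 -2.48527529e+00  1.30273572e-03]
cover [235.3 183.8] 0.77 [ 0.5148 -0.2215  0.096 ]
tab_face [302.6 188. ] 0.62 [ 0.5637 -0.2072  0.116 ]
rib_face [247.3 192. ] 0.64 [ 0.5256 -0.2203  0.116 ]
tongues [151.2 185.4] 0.76 [ 0.4499 -0.2403  0.093 ]
tongues [ 23.  181.2] 0.74 [ 0.3435 -0.2638  0.093 ]
stapler [256.5  62. ] 0.67 [ 0.5093 -0.1303  0.1   ]
stapler [232.8 387.8] 0.57 [ 0.556  -0.4121  0.1   ]
```

View pics/w1.png

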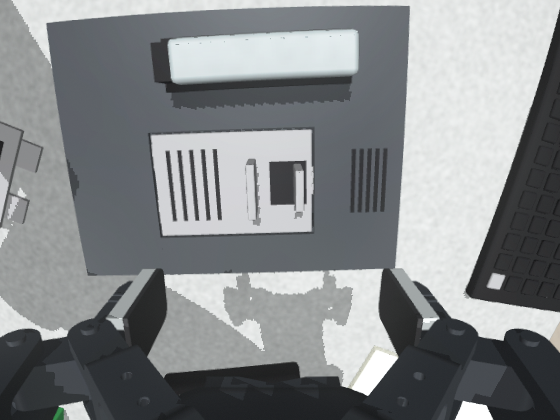

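The wrist view shows the smaller cover home in the roof: plate corners about (150,133), (312,128), (314,233) and (163,237), rib at (251,190), tab at (299,190), stapler above. Next I'll fit the plate's corners.

```bash
cat > fit.py <<'E'
from h import *
from scipy.optimize import least_squares
s=env.sense(); p=env.capture("wrist"); g=cv2.cvtColor(p["color"],cv2.COLOR_RGB2GRAY)
m=np.zeros_like(g); m[120:250,140:330]=(g[120:250,140:330]>150)*255
c=max(cv2.findContours(cv2.morphologyEx(m,cv2.MORPH_OPEN,np.ones((3,3))),0,2)[0],key=cv2.contourArea)
h=cv2.convexHull(c);q=cv2.approxPolyDP(h,8,True)[:,0].astype(float);print(q.tolist(),cv2.contourArea(c))
# line fits per side of the contour for subpixel corners
c=c[:,0].astype(float)
o=[np.argmin(((q-np.array(k))**2).sum(1)) for k in((150,133),(312,128),(314,233),(163,237))];q=q[o]
L=[]
for i in range(4):
    a,b=q[i],q[(i+1)%4];d=(b-a)/np.linalg.norm(b-a);n=np.array([-d[1],d[0]]);t=(c-a)@d
    k=(abs((c-a)@n)<2.5)&(t>8)&(t<np.linalg.norm(b-a)-8)
    vx,vy,x,y=cv2.fitLine(c[k].astype(np.float32),cv2.DIST_HUBER,0,.01,.01).ravel();L.append(np.cross([x,y,1],[x+vx,y+vy,1]))
C=[np.cross(L[i-1],L[i]) for i in range(4)];C=np.array([k[:2]/k[2] for k in C]);print(C.round(1).tolist())
M=np.array([[-60,40],[60,40],[60,-40],[-60,-40]])/1000
def X(v):
    r=np.array([[np.cos(v[2]),-np.sin(v[2])],[np.sin(v[2]),np.cos(v[2])]]);return np.c_[M@r.T+v[:2],np.full(4,v[3])]
for fz in(0,1):
    f=(lambda v:(proj(p,X(v),s)-C).ravel()) if fz else (lambda v:(proj(p,X([*v[:3],.1]),s)-C).ravel())
    r=least_squares(f,[.515,-.228,.26]+[.1]*fz,x_scale=.01);print(r.x.round(4),r.fun.round(2))
v=r.x
def w(x,y,z,v): return [v[0]+x*np.cos(v[2])-y*np.sin(v[2]),v[1]+x*np.sin(v[2])+y*np.cos(v[2]),z]
for nm,z0 in(("z100",.128),):
    r3=least_squares(lambda v:(proj(p,X([*v,.1]),s)-C).ravel(),[.515,-.228,.26],x_scale=.01).x
    P=[w(x,y,.128,r3) for x,y in((.012,.02),(.018,.02),(.018,-.02),(.012,-.02),(.046,.015),(.052,.015),(.052,-.015),(.046,-.015))]
    u=proj(p,P,s)
im=cv2.resize(p["color"][110:260,130:340,::-1],None,fx=3.6,fy=3.6,interpolation=cv2.INTER_CUBIC)
for a in np.r_[u,C]: cv2.circle(im,tuple(((a-[130,110]+.5)*3.6).astype(int)),2,(0,0,255),-1)
cv2.imwrite("pics/fit.png",im)
tgt=w(.0275,0,.2,r3);print(tgt,delta(tgt,Rt(r3[2]),s))
E
python3 fit.py
```

```text
[[310.0, 137.0], [309.0, 236.0], [163.0, 239.0], [152.0, 141.0]] 15090.5
[[151.5, 141.0], [311.2, 136.2], [310.5, 235.9], [162.9, 239.0]]
[ 0.5138 -0.2211  0.287 ] [ 0.49 -0.37 -0.51 -0.21 -0.17  0.25  0.21  0.33]
[ 0.5139 -0.221   0.287   0.1004] [ 0.36 -0.43 -0.39 -0.28 -0.06  0.34  0.1   0.42]
[np.float64(0.5402160208559068), np.float64(-0.2133512567006568), 0.2] (array([ 0.02,  0.  , -1.44]), array([ 4.5, -2.7, 49.9]))
```

View pics/fit.png

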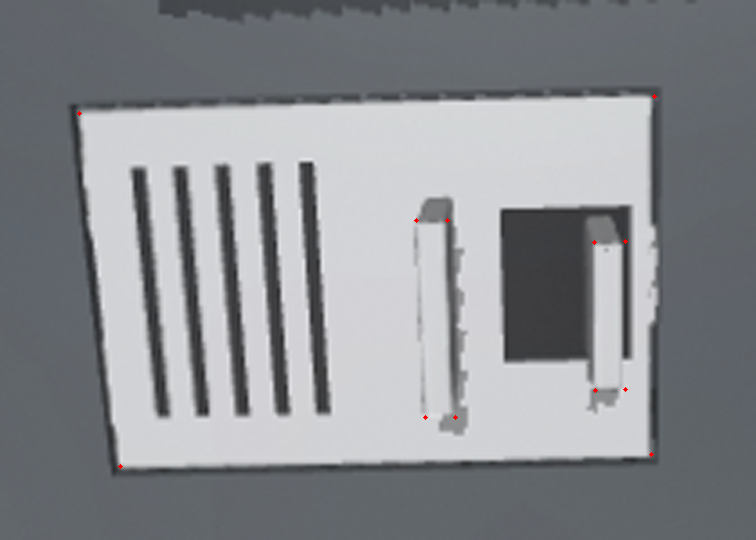

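The fit is good to a pixel: plate at z 0.100, cover at (0.514, -0.221), yaw 0.287. The rib and tab tops overlay well too. Descending to just above them.

Emit:
jog_arm --steps '[0,0,-1.4,4.5,-2.7,50,0,0,0,-1.4,4.5,-2.7,75,0.3,0,0,-1.4,4.5,-2.7,97,0.3,0,0,-1.4,4.5,-2.7,97,0.3]'

```text
time_s: 3.82
tcp_pos: [0.5391, -0.2133, 0.1511]
ee_rot: [-1.88, -2.513, 0.001]
contact_force: [-0.7, -0.9, -0.7]
gripper_width: 0.0596
finger_force: 0.0
```

Run:
```python
from h import *
s=env.sense();p=env.capture("wrist");save(p,"w2.png")
print(s["time_s"],s["tcp_pos"],s["contact_force"],s["gripper_width"],delta([.5402,-.2134,.118],Rt(.287),s))
for q in("rib_face","tab_face"):
    for d in env.pinpoint(q,p)[:1]: print(q,np.round(d["uv"],1),d["confidence"],onz(p,d["uv"],.116,s).round(4))
v=(.5138,-.2211,.287)
for x in(.012,.043,.052): print(x,[(v[0]+x*np.cos(v[2])).round(4),(v[1]+x*np.sin(v[2])).round(4)])
```

```text
3.825 [ 0.53912694 -0.21328739  0.15107406] [-0.72261498 -0.86034022 -0.67791582] 0.059616762912678506 (array([-0.17, -0.13, -0.05]), array([-0.5,  1.1, 33.1]))
rib_face [240.8 254.3] 0.69 [ 0.5245 -0.2176  0.116 ]
tab_face [322.7 254. ] 0.97 [ 0.5624 -0.2063  0.116 ]
0.012 [np.float64(0.5253), np.float64(-0.2177)]
0.043 [np.float64(0.555), np.float64(-0.2089)]
0.052 [np.float64(0.5637), np.float64(-0.2064)]
```

View pics/w2.png

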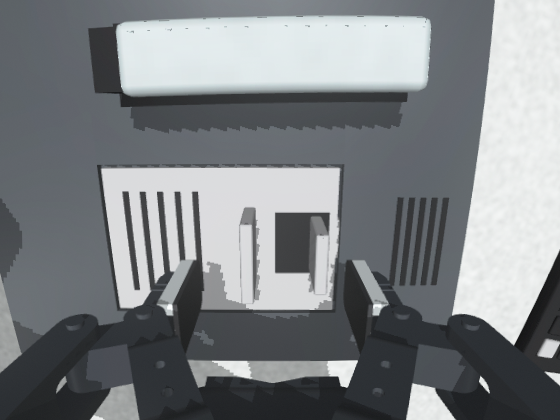

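Near view agrees to about 1 mm; rib at (247,255) and tab at (320,255) stand between the pads at (190,295) and (360,295). Descending, then closing slowly.

Emit:
jog_arm --steps '[0,0,0,-0.5,0.5,16,0.3,0,0,0,-0.5,0.5,28,0.3,0,0,0,-0.5,0.5,33,0.3,0,0,0,-0.5,0.5,33,0.3]'

```text
time_s: 4.47
tcp_pos: [0.5407, -0.2151, 0.1185]
ee_rot: [-1.883, -2.513, 0.001]
contact_force: [-0.5, -0.1, -0.2]
gripper_width: 0.0595
finger_force: 0.0
```

Emit:
jog_arm --steps '[0,0,0,0,0,0,0.52,0,0,0,0,0,0,0.55,0,0,0,0,0,0,0.58]'

```text
time_s: 4.85
tcp_pos: [0.5414, -0.2157, 0.1204]
ee_rot: [1.883, 2.513, -0.001]
contact_force: [-0.8, 0.5, 4.6]
gripper_width: 0.0366
finger_force: 9.5
```

Emit:
jog_arm --steps '[0,0,0,0,0,-2,0.58,0,0,0,0,0,-2,0.61,0,0,0,0,0,-2,0.64,0,0,0,0,0,-2,0.64]'

```text
time_s: 5.35
tcp_pos: [0.5409, -0.2152, 0.1211]
ee_rot: [-1.884, -2.513, 0.0]
contact_force: [-1.1, 0.0, -0.7]
gripper_width: 0.0306
finger_force: 13.6
```

Run:
```python
from h import *
s=env.sense();p=env.capture("wrist");save(p,"w3.png")
print(s["time_s"],s["tcp_pos"],s["contact_force"],s["torque"],s["gripper_width"],s["finger_force"])
```

```text
5.35 [ 0.5408919  -0.21515904  0.12110391] [-1.09309254  0.01507046 -0.66994683] [0.02626871 0.09986835 0.04508086] 0.030620410372203165 13.61866369843483
```

View pics/w3.png

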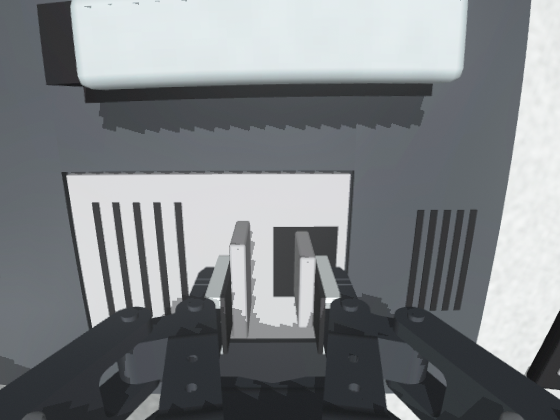

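Opening is 30.6 mm, so the tab is fully in, and the pads hold rib (240,280) and tab (305,280) with no side force. Gripping fully, then starting the swing.

Emit:
jog_arm --steps '[0,0,0,0,0,0,0.75,0,0,0,0,0,0,0.8,0,0,0,0,0,0,0.8]'

```text
time_s: 5.78
tcp_pos: [0.5412, -0.2152, 0.1217]
ee_rot: [1.884, 2.514, 0.0]
contact_force: [-2.6, 0.2, 4.5]
gripper_width: 0.0295
finger_force: 60.6
```

Emit:
jog_arm --steps '[-1.2,0,0,0,-0.6,-1.9,0.8,-2.5,0,0,0,-1.2,-3.7,0.8,-2.5,0,0,0,-1.2,-3.7,0.8]'

```text
time_s: 6.15
tcp_pos: [0.5395, -0.2157, 0.1249]
ee_rot: [1.869, 2.492, 0.055]
contact_force: [0.8, 0.9, -1.2]
gripper_width: 0.0291
finger_force: 59.2
```

Emit:
jog_arm --steps '[-2.5,0,0,0,-1.2,-3.7,0.8,-5,0,0,0,-2.5,-7.4,0.8,-7.5,0,0,0,-4,-11,0.8,-7.5,0,0,0,-4,-11,0.8]'

```text
time_s: 6.65
tcp_pos: [0.535, -0.2171, 0.1359]
ee_rot: [1.818, 2.424, 0.212]
contact_force: [-0.2, -0.0, -0.5]
gripper_width: 0.0295
finger_force: 59.3
```

Emit:
jog_arm --steps '[-2.5,0,0,0,-1.2,-3.7,0.8,-5,0,0,0,-2.5,-7.4,0.8,-5,0,0,0,-2.5,-7.4,0.8]'

```text
time_s: 7.02
tcp_pos: [0.5317, -0.2179, 0.1425]
ee_rot: [1.782, 2.376, 0.312]
contact_force: [-0.4, -0.5, -1.4]
gripper_width: 0.0291
finger_force: 59.4
```

Emit:
jog_arm --steps '[-2.5,0,0,0,-1.2,-3.7,0.8,-5,0,0,0,-2.5,-7.4,0.8,-5,0,0,0,-2.5,-7.4,0.8]'

```text
time_s: 7.4
tcp_pos: [0.5276, -0.2191, 0.1489]
ee_rot: [1.743, 2.325, 0.408]
contact_force: [-1.5, -0.1, -0.4]
gripper_width: 0.0292
finger_force: 59.5
```

Run:
```python
from h import *
s=env.sense();p=env.capture("wrist");save(p,"w4.png");q=env.capture("scene")
cv2.imwrite("pics/w4.png",np.hstack([cv2.resize(p["color"],(400,300)),cv2.resize(q["color"][190:290,200:320],(400,300))])[:,:,::-1])
print(s["time_s"],s["tcp_pos"],s["ee_rot"],s["contact_force"],s["torque"])
```

```text
7.4 [ 0.52763199 -0.21911094  0.14891466] [1.74318163 2.32456179 0.40838411] [-1.46304057 -0.10412287 -0.38988568] [-0.09163446  0.39386027  0.03861816]
```

View pics/w4.png

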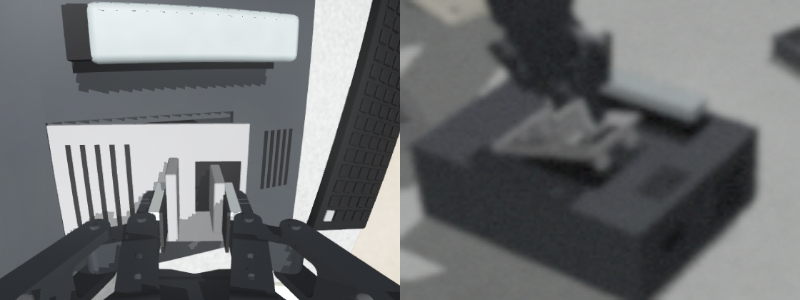

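The tab end is swung up 20° in both views and the forces are near zero. Now I'll draw it out along its own +x.

Emit:
jog_arm --steps '[0,0,0,0,3,0,0.8,0,0,0,0,6,0,0.8,0,0,0,0,9,0,0.8]'

```text
time_s: 7.88
tcp_pos: [0.5366, -0.2165, 0.1523]
ee_rot: [1.741, 2.324, 0.41]
contact_force: [0.1, -0.6, -1.2]
gripper_width: 0.0293
finger_force: 59.5
```

Emit:
jog_arm --steps '[0,0,0,0,4,0,0.8,0,0,0,0,8,0,0.8,0,0,0,0,12,0,0.8,0,0,0,0,16,0,0.8,0,0,0,0,16,0,0.8]'

```text
time_s: 8.5
tcp_pos: [0.5509, -0.2124, 0.1579]
ee_rot: [1.741, 2.324, 0.41]
contact_force: [0.6, 0.6, -1.6]
gripper_width: 0.0291
finger_force: 59.5
```

Emit:
jog_arm --steps '[0,0,0,0,7,-19,0.8,0,0,0,0,17,-47,0.8,0,0,0,0,27,-75,0.8,0,0,0,0,34,-94,0.8]'

```text
time_s: 9.0
tcp_pos: [0.5506, -0.2128, 0.2594]
ee_rot: [1.741, 2.323, 0.41]
contact_force: [0.5, -0.7, -0.9]
gripper_width: 0.0292
finger_force: 59.5
```

Run:
```python
from h import *
s=env.sense();p=env.capture("top");print(s["time_s"],s["tcp_pos"],s["contact_force"])
for q,z in(("tray",0),("eraser",.005)):
    for d in env.pinpoint(q,p)[:1]: print(q,d["confidence"],onz(p,d["uv"],z))
for d in env.masks_of("tray",p)[:1]:
    ys,xs=np.nonzero(d["region"]);b=cv2.boxPoints(cv2.minAreaRect(np.c_[xs,ys].astype(np.float32)))
    P=np.array([onz(p,u,.03) for u in b]);print(P.round(3).tolist(),P.mean(0))
# target: TCP above tray; tcp at cover x .028,z .025 ; tilt .11, yaw -.1
yaw,t=-.1,.11;R=Rt(yaw,t);cover=np.array([.54,.21,.12])
Rc=np.c_[R[:,1],R[:,0],-R[:,2]]
print(delta(cover+Rc@[.028,0,.025],R,s))
```

```text
9.0 [ 0.55057695 -0.21277661  0.25939178] [ 0.50968934 -0.67150847 -0.94292782]
tray 0.62 [0.54559875 0.23986803 0.        ]
eraser 0.62 [0.54499995 0.29973908 0.005     ]
[[0.416, 0.346, 0.03], [0.681, 0.327, 0.03], [0.662, 0.118, 0.03], [0.397, 0.14, 0.03]] [0.53887524 0.23243319 0.03      ]
(array([13.61, -4.97, 21.51]), array([399.5,  85.6, 149.4]))
```

Emit:
jog_arm --steps '[2.7,-1,4.3,54,16,6,0.8,5.4,-2,8.6,108,32,12,0.8,8.2,-3,12.9,162,48,18,0.8,10.9,-4,17.2,216,65,24,0.8,13.6,-5,21.5,270,82,30,0.8]'

```text
time_s: 9.82
tcp_pos: [0.5574, 0.0728, 0.2559]
ee_rot: [2.272, 2.051, 0.107]
contact_force: [1.3, -0.5, -2.4]
gripper_width: 0.0294
finger_force: 59.4
```

```bash
cat > g.py <<'E'
import sys
from h import *
z=float(sys.argv[1]);s=env.sense();R=Rt(-.09,.11);Rc=np.c_[R[:,1],R[:,0],-R[:,2]]
print(s["time_s"],s["tcp_pos"],s["q"].round(2),delta(np.array([.54,.21,z])+Rc@[.028,0,.025],R,s))
c=np.array(s["tcp_pos"]);A=Ro.from_rotvec(s["ee_rot"]).as_matrix();print("cover now",c-np.c_[A[:,1],A[:,0],-A[:,2]]@[.028,0,.025])
E
python3 g.py .12
```

```text
9.825 [0.55739975 0.07283015 0.25591697] [ 0.14  0.28  0.08  1.27 -0.03  1.82] (array([-0.28,  0.14, -0.7 ]), array([135.1, -17.5, 106.6]))
cover now [0.53230821 0.0753797  0.22811563]
```

Emit:
jog_arm --steps '[0,0,0,50,-4,5,0.8,0,0,0,100,-10,40,0.8,-0.3,0,-0.7,135,-15,80,0.8,-0.3,0,-0.7,135,-17.5,106,0.8,-0.3,0,-0.7,135,-17.5,106,0.8]'

```text
time_s: 10.45
tcp_pos: [0.5627, 0.2055, 0.1456]
ee_rot: [2.254, 2.067, 0.103]
contact_force: [-0.1, -0.1, -1.8]
gripper_width: 0.029
finger_force: 59.5
```

```bash
python3 g.py .017
python3 - <<'E'
from h import *
p=env.capture("wrist");q=env.capture("scene")
cv2.imwrite("pics/w5.png",np.hstack([cv2.resize(p["color"],(400,300)),cv2.resize(q["color"][160:260,300:420],(400,300))])[:,:,::-1])
E
```

```text
10.45 [0.56274841 0.20547926 0.1456249 ] [ 0.38  0.43 -0.    1.05 -0.05  2.03] (array([-0.26,  0.28,  0.23]), array([  3. ,  -8.6, 100.3]))
cover now [0.53761718 0.20751196 0.11781681]
```

View pics/w5.png

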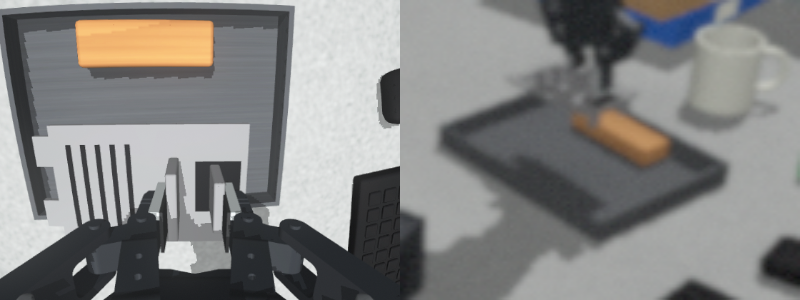

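The cover hangs over the free part of the tray, with the eraser clear at left (145,43). Lowering.

Emit:
jog_arm --steps '[0,0,0,1.5,-3,35,0.8,-0.2,0.2,0,3,-6,65,0.8,-0.2,0.2,0,3,-8,83,0.8,-0.2,0.2,0,3,-8.5,92,0.8,-0.2,0.2,0,3,-8.5,92,0.8]'

```text
time_s: 11.18
tcp_pos: [0.5689, 0.2085, 0.0587]
ee_rot: [2.252, 2.062, 0.125]
contact_force: [-0.4, 0.0, -1.1]
gripper_width: 0.0291
finger_force: 59.5
```

Emit:
jog_arm --steps '[0,0,0,0,-0.2,2,0.8,0,0,0,0,-0.5,4,0.8,0,0,0,0,-0.5,4,0.8]'

```text
time_s: 11.55
tcp_pos: [0.5683, 0.2088, 0.0542]
ee_rot: [2.252, 2.063, 0.124]
contact_force: [-0.1, 1.0, -0.8]
gripper_width: 0.0291
finger_force: 59.5
```

```bash
python3 g.py .017
```

```text
11.55 [0.56828153 0.20882605 0.0541948 ] [ 0.38  0.52 -0.12  0.83 -0.05  2.03] (array([ 0.45, -0.16,  0.14]), array([-1.4, -4.3,  8.8]))
cover now [0.54351443 0.21106376 0.02607748]
```

Emit:
jog_arm --steps '[0,0,0,0,-0.2,1.5,0.8,0,0,0,0,-0.4,3,0.8,0,0,0,0,-0.5,4.5,0.8,0,0,0,0,-0.5,4.5,0.8]'

```text
time_s: 12.05
tcp_pos: [0.5681, 0.2087, 0.0491]
ee_rot: [2.252, 2.063, 0.123]
contact_force: [0.2, -0.1, -1.1]
gripper_width: 0.0291
finger_force: 59.5
```

Emit:
jog_arm --steps '[0,0,0,0,-0.1,1,0.8,0,0,0,0,-0.2,2,0.8,0,0,0,0,-0.2,2,0.8]'

```text
time_s: 12.42
tcp_pos: [0.5683, 0.2089, 0.0477]
ee_rot: [2.252, 2.063, 0.124]
contact_force: [-1.6, -0.5, 1.7]
gripper_width: 0.0293
finger_force: 60.8
```

Emit:
jog_arm --steps '[0,0,0,0,-0.1,1,0.8,0,0,0,0,-0.1,1,0.8]'

```text
time_s: 12.68
tcp_pos: [0.5682, 0.2089, 0.0474]
ee_rot: [2.252, 2.063, 0.125]
contact_force: [-4.0, -0.2, 6.3]
gripper_width: 0.0295
finger_force: 63.5
```

Contact with the floor at 6 N. Opening gradually.

Emit:
jog_arm --steps '[0,0,0,0,0,-0.5,0.64,0,0,0,0,0,-0.5,0.6,0,0,0,0,0,-0.5,0.55,0,0,0,0,0,-0.5,0.5,0,0,0,0,0,-0.5,0.45]'

```text
time_s: 13.3
tcp_pos: [0.5684, 0.2088, 0.0469]
ee_rot: [2.252, 2.063, 0.124]
contact_force: [0.6, 0.7, 0.9]
gripper_width: 0.0469
finger_force: 0.0
```

Emit:
jog_arm --steps '[0,0,0,0,0,0,0.4,0,0,0,0,0,0,0.3,0,0,0,0,0,0,0.3]'

```text
time_s: 13.68
tcp_pos: [0.5683, 0.2088, 0.0469]
ee_rot: [2.252, 2.063, 0.124]
contact_force: [-0.0, 0.3, -0.1]
gripper_width: 0.0599
finger_force: 0.0
```

Run:
```python
from h import *
p=env.capture("wrist");q=env.capture("scene")
cv2.imwrite("pics/w6.png",np.hstack([cv2.resize(p["color"],(400,300)),cv2.resize(q["color"][160:260,300:420],(400,300))])[:,:,::-1])
```

```text
(no output)
```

View pics/w6.png

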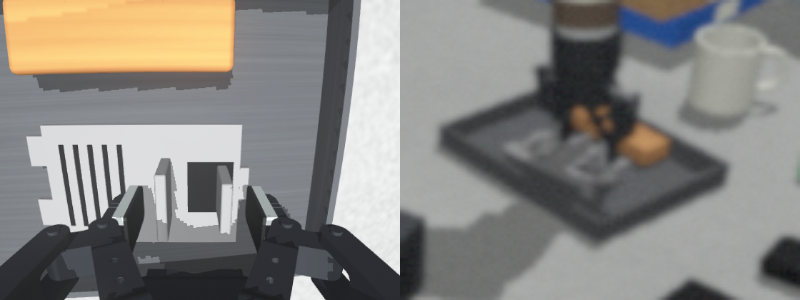

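The cover lies right side up on the tray floor, with rib (162,200) and tab (226,200) clear of the open pads. Retreating along the tool axis.

Emit:
jog_arm --steps '[0,0,0,0,0,-15,0.3,0,0,0,0,0,-40,0.3,0,0,0,0,0,-80,0.3,0,0,0,0,0,-130,0.3,0,0,0,0,0,-130,0.3]'

```text
time_s: 14.4
tcp_pos: [0.5559, 0.2112, 0.1826]
ee_rot: [2.248, 2.06, 0.14]
contact_force: [0.5, 0.4, 0.1]
gripper_width: 0.0598
finger_force: 0.0
```

Run:
```python
from h import *
s=env.sense();p=env.capture("wrist");q=env.capture("scene")
cv2.imwrite("pics/w7.png",np.hstack([cv2.resize(p["color"],(400,300)),cv2.resize(q["color"][160:280,200:420],(400,300))])[:,:,::-1])
print(s["time_s"],s["tcp_pos"],s["contact_force"])
```

```text
14.4 [0.55591127 0.21120969 0.18264524] [0.515734   0.4473873  0.12465658]
```

View pics/w7.png

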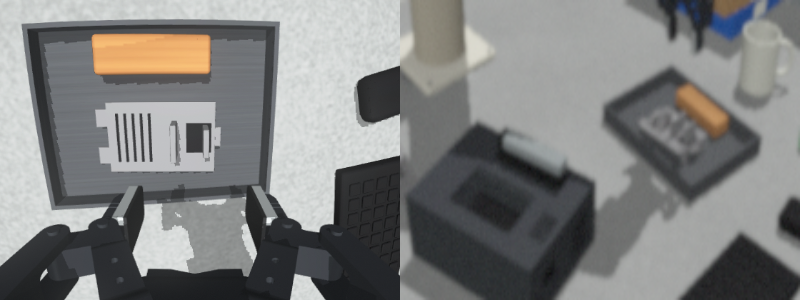

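The cover rests in the tray at (155,137), clear of the eraser (150,55) and the walls. The bay is open and the stapler is in place. Handing in.

```bash
python3 -c "
from bench import env
print(env.hand_in())"
```

```text
the job is handed in; nothing more can be done
None
```

The battery cover is off the unit and lying right side up in the free part of the tray, let go, with everything else left in place; wrist force readings stayed under about 8 N, and I handed the job in at about 14.5 s (no verdict was returned).

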